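# Put the label printer back in service after a roll change

## Task

The label printer has a fresh roll and stands with its cover open. Using only the fingertips, push the cover gently down until it is fully shut, then press the red cancel key to clear the cover-open fault, and after that press the blue feed key to bring up the first label, letting each key spring back. Press lightly so that the printer is not lifted or shifted, press no key before the cover is shut or two at once, keep off the green power key between them, and leave everything round the printer where it is.

Things in the scene. Friction and masses are not known exactly. Their poses are not given: they have to be found in the camera images.
- printer: black label printer, loose on the desk, about 1 kg, 96 mm tall with its cover shut. Origin under it at desk height: housing x -56 to +84, y -58 to +58 mm; -x is its front (a strip of label stands out 27 mm there), z up; turned up to 20 degrees. Keep the wrist clear of the wall shelf over the back of the desk (beyond x = 0.63 m, underside 0.51 m above the desk)
- printer_lid (a joint): angle of the printer's cover in rad: 0 fully shut, growing as its front edge rises; it starts between 0.4 and 0.75. The hinge is stiff: the cover stays where it is left, and about 2 N on its middle moves it. It shuts on soft bumpers: once shut, its middle gives about 1 mm under 15 N. It counts as shut below 0.03
- cover_hinge (a point): point on the cover's hinge axis, at the middle of the printer's back edge, 84 mm above the printer's underside. The axis is along the printer's y
- cover_push (a point): middle of the flat part of the cover's outer (upper) face, a good place to push: with the cover shut it lies 64 mm in front of the hinge axis and 12 mm above it (96 mm above the desk). It moves with the cover; its z is the outward normal of the cover, its -x points to the cover's front edge, 70 mm away; the row of keys runs across the cover 50 mm from here on the way to that edge
- cancel_top (a point): centre of the top of the RED cancel key (white cross on it), round, 16 mm across, on the control strip along the front edge of the printer's cover; it stands 6 mm above the cover and moves with the cover. It is the right-hand one of three (36 mm from the middle one, towards the printer's -y). Its z is the outward normal of the cover
- feed_top (a point): centre of the top of the BLUE feed key (white arrow on it), round, 16 mm across, on the control strip along the front edge of the printer's cover; it stands 6 mm above the cover and moves with the cover. It is the left-hand one of three (36 mm from the middle one, towards the printer's +y)
- power_top (a point): centre of the top of the GREEN power key, round, 16 mm across, on the control strip along the front edge of the printer's cover; it stands 6 mm above the cover and moves with the cover. It is the middle one; pressing it would switch the printer off
- cancel_key (a joint): travel of the red cancel key in m: 0 released, 0.004 fully down; it springs back; 1 N starts it moving, 4 N takes it all the way, and it counts as pressed beyond 0.0025
- feed_key (a joint): travel of the blue feed key in m: 0 released, 0.004 fully down; it springs back; 1 N starts it moving, 4 N takes it all the way, and it counts as pressed beyond 0.0025
- power_key (a joint): travel of the green power key in m: 0 released, 0.004 fully down; it springs back; 1 N starts it moving, 4 N takes it all the way, and it counts as pressed beyond 0.002
- blue_carton: small white and blue carton lying flat beside the printer, 119x56x36, origin under its centre; leave alone
- green_dropper: small white dropper bottle with a green cap, upright, 23 across, 69 tall, origin under its centre; leave alone
- red_dropper: small white dropper bottle with a red cap, upright, 23 across, 69 tall, origin under its centre; leave alone
- scissors: scissors with blue handles lying on the desk, 87x199x9, origin under their centre; leave alone
- mouse: black computer mouse, 104x58x39, origin under its centre; leave alone
- phone: white phone lying face up, 143x69x8, origin under its centre; leave alone
- stamp: bright blue block-shaped self-inking stamp, upright, 33x40x78, origin under its centre; leave alone

How it is judged:
On the way, in this order (a step that is already met when the one before it is completed fails the run):
1. the cover is pushed fully shut, with every key up (value of joint printer_lid below 0.03 rad and value of joint each of cancel_key, feed_key below 0.001 m), for 0.2 s.
2. the red cancel key is pressed (value of joint printer_lid below 0.03 rad and value of joint cancel_key above 0.0025 m and value of joint feed_key below 0.001 m), for 0.05 s.
3. the red cancel key has sprung back (all of step 1), for 0.05 s.
4. the blue feed key is pressed (value of joint printer_lid below 0.03 rad and value of joint feed_key above 0.0025 m and value of joint cancel_key below 0.001 m), for 0.05 s.
At the end, for the whole second after the job is handed in: The cover is fully shut (below 0.03 rad), all three keys are up again (less than 1 mm down), and the printer stands level and at rest within 15 mm of where it was (all of step 3 and value of joint power_key below 0.001 m and distance of printer from where it was at the start of the episode below 0.015 m and angle between printer's own z axis and vertical below 0.05 rad and linear speed of printer below 0.02 m/s); the robot touches nothing.
It fails at once if the green power key is pressed, a key is pressed while the cover stands open, or the red and blue keys are pressed together (value of joint power_key above 0.002 m or (value of joint printer_lid above 0.1 rad and value of joint any of cancel_key, feed_key above 0.0025 m) or value of joint each of cancel_key, feed_key above 0.0025 m).
It fails at once if the printer is pushed hard (over 25 N) (contact force between the fingers and printer above 25 N).
It fails at once if the cover is slammed (over 3 rad/s) (velocity of joint printer_lid below -3 rad/s).
It fails at once if the printer is shifted by more than 20 mm, lifted or tipped (distance of printer from where it was at the start of the episode above 0.02 m or height (world z) of printer above 0.01 m or angle between printer's own z axis and vertical above 0.1 rad).
It fails at once if a thing beside the printer is moved by more than 20 mm or knocked over (distance of any of blue_carton, green_dropper, red_dropper, scissors, mouse, phone, stamp from where it was at the start of the episode above 0.02 m or angle between any of green_dropper, red_dropper, stamp's own z axis and vertical above 0.5 rad).
It also fails if it takes over 48 s, if anything falls off the work surface, if the arm or the gripper's body presses on something with over 40 N, if the wrist force passes 120 N, or if a joint passes its speed limit or range.

## Robot

A 7-joint arm with a two-finger parallel gripper is mounted at the origin on a cart in front of the work surface, level with it; the furniture and walls round the work are solid. World frame = base frame: x ahead of the robot, y to its left, z up, the work surface at z = 0. Lengths are in m, angles in rad, forces in N, time in s.
With the tool pointing down it reaches from about 0.4 to 0.85 m from the base axis. Payload 4.5 kg.
Tool frame: the origin (TCP) lies on the centre line of the jaws, within the pads' length; the fingertips stand 17 mm ahead of it and the grasp point (between the pads) lies 2 mm behind it (r.tip_reach is the distance from the TCP to the fingertips, in m); z points along the fingers, y is the line along which they close (so a half turn about z gives the same grasp; the last joint's range is limited). The gripper opens to 88 mm and grips with 3 to 60 N. Pads are 18 mm wide; open, the fingers measure 123 mm over their backs; the gripper's body (75 mm by 187 mm) begins 45 mm behind the grasp point.
Start: joints at [1.345, 0.689, -0.195, 1.565, 0.157, 0.902, -0.215], TCP at [0.161, -0.604, 0.256] pointing down, gripper open.
Joint ranges: [-3.01, 3.01], [-0.46, 2.08], [-1.47, 1.51], [0.13, 2.56], [-1, 4.14], [0.04, 2.09], [-2.66, 2.66]. Speed limits (rad/s): [2.57, 2.57, 3.14, 3.14, 3.14, 3.14, 3.14].

## Interface

Orientations are given as a unit quaternion [x, y, z, w].
In Python, from plant import r gives the robot as it stands.
- The arm moves only by the tool step_arm, never from a script. Its argument "steps" is a list of rows, each a list of 7 numbers: the shift along the tool's x, y, z in cm, then the turn, a rotation vector about the tool's x, y, z in degrees, then the gripper's target within -1 to 1 (shut at 1, half-way at 0, fully open at -1). A call has 1 to 8 rows; each row shifts and turns the commanded pose from where the row before left it, along the tool's axes as they then stand; what a row does not reach is not made up. A row lasts 1/8 s, in which the tool goes at most 62.5 mm and 10.7 degrees, less where a joint would pass 70% of its speed; a pose out of reach is approached as far as the arm can. A call with a gripper value outside its range is refused whole. The fingers move at their own pace and stop on an object; "force" is the grip in N (left out, the last holds). Time passes only in rows, so rows that do not move let the fingers close. It gives the time, the measured TCP pose, the force, the opening and the grip force at its end, in the units of the state.
- r.get_state(): the state, without advancing time (a new reading comes with each control period).
- r.snapshot(name): name is "scene" or "top"; returns a dict with "pixels" (420x560x3 uint8, red, green, blue), "fx", "fy", "cx", "cy" (pixels), "cam_to_world" (4x4, takes a point from camera to world coordinates). Camera axes: x right, y down, z forward; pixel columns grow to the right and rows downward; lengths in m; the calibration is good to about 2 mm. A picture is of the moment at which its call begins. There is no depth.
- r.finish_job(): hands the job in; it is judged then, once.
The state is a dict: "clock": time; "q": joint angles; "qd": joint speeds; "joint_torque": joint torques, N m; "tool_pos": TCP position; "eef_rot": TCP orientation; "contact_force": force on the tool from outside, world axes, zero at the start; "moment": the same for the moment, N m; "opening": opening from 0.0 (shut) to 1.0 (fully open); "finger_force": force on a finger pad.
Only numpy, scipy, OpenCV 4.12 (cv2) and the standard library are available. Lean on these libraries where they do the work, as an engineer would, in place of code of your own. Each camera call takes 0.05 s, during which the arm holds its last target. There are 200 camera calls.

## Working session

There is one attempt and no reset: what is moved stays moved. The work goes in short steps, Python scripts to look and compute and a tool call to move; the robot and the scene stay as the last step left them, time stands still between calls to the robot, and variables do not carry over. Pictures are saved under pics/ and viewed, at most 10 in all, crops included, and the job is handed in when it is done.

Besides the shell and the picture viewer there is one more tool, called after "Call:" as name(argument=value, ...) on one line, values as JSON. step_arm: Moves the arm, as the interface text tells. Its arguments: {"type":"object","properties":{"steps":{"type":"array","items":{"type":"array","items":{"type":"number"}}},"force":{"type":"number"}},"required":["steps"]}

```bash
mkdir -p pics; ls
python3 - <<'E'
from plant import r
import cv2,numpy as np,pickle
d={}
for n in("scene","top"):
    s=r.snapshot(n);d[n]=s
    cv2.imwrite(f"pics/{n}0.png",cv2.resize(s["pixels"][:,:,::-1],(784,588),interpolation=cv2.INTER_CUBIC))
    print(n,s["fx"],s["cx"],s["cy"],np.round(s["cam_to_world"],3))
pickle.dump(d,open("s0.pkl","wb"))
print(r.get_state(),r.tip_reach)
E
```

```text
pics
scene 524.3967825694575 272.9508906685247 217.13543882057627 [[-0.666 -0.59   0.456 -0.013]
 [-0.746  0.513 -0.425  0.508]
 [ 0.017 -0.623 -0.782  1.019]
 [ 0.     0.     0.     1.   ]]
top 498.5668446071884 278.5803741066984 210.3355165059966 [[-4.000e-03 -9.950e-01  1.030e-01  4.120e-01]
 [-1.000e+00  1.000e-03 -2.200e-02  8.000e-03]
 [ 2.200e-02 -1.030e-01 -9.940e-01  1.322e+00]
 [ 0.000e+00  0.000e+00  0.000e+00  1.000e+00]]
{'clock': 0.1, 'q': array([ 1.34479711,  0.68991815, -0.19451547,  1.56622033,  0.15730439,
        0.90252228, -0.2150768 ]), 'qd': array([-0.00174986, -0.00245056,  0.00141932, -0.00201504,  0.00078722,
        0.00124271, -0.0005566 ]), 'joint_torque': array([-3.69545451e-03, -5.28504682e+01, -1.27141770e+00, -1.53839797e+01,
       -5.25049819e-02,  2.01777970e-03,  3.70131522e-05]), 'tool_pos': array([ 0.16037076, -0.60351635,  0.2549841 ]), 'eef_rot': array([ 9.91568319e-01,  1.29582276e-01, -1.72376506e-04, -8.20573688e-04]), 'contact_force': array([-0.26912421, -0.91825356, -0.56057506]), 'moment': array([0.08256165, 0.02220367, 0.04316503]), 'finger_force': 0.0, 'opening': 0.9943246882918184} 0.017
```

View pics/scene0.png

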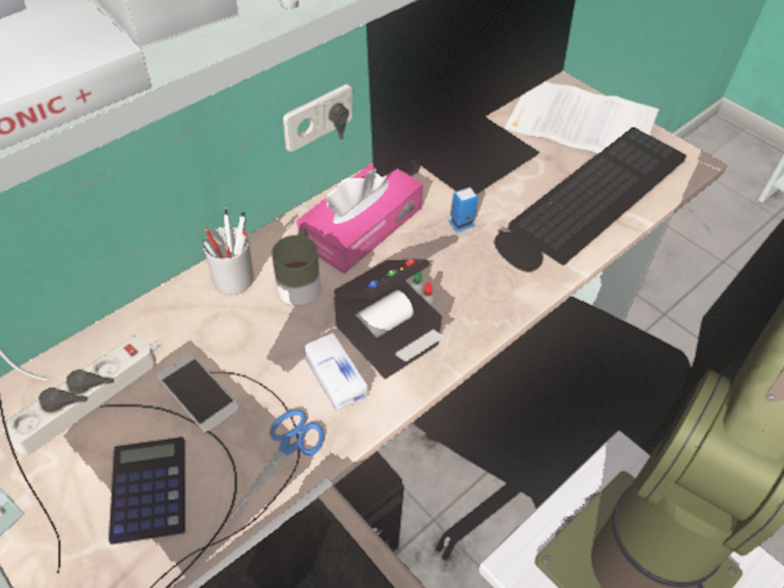

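View pics/top0.png

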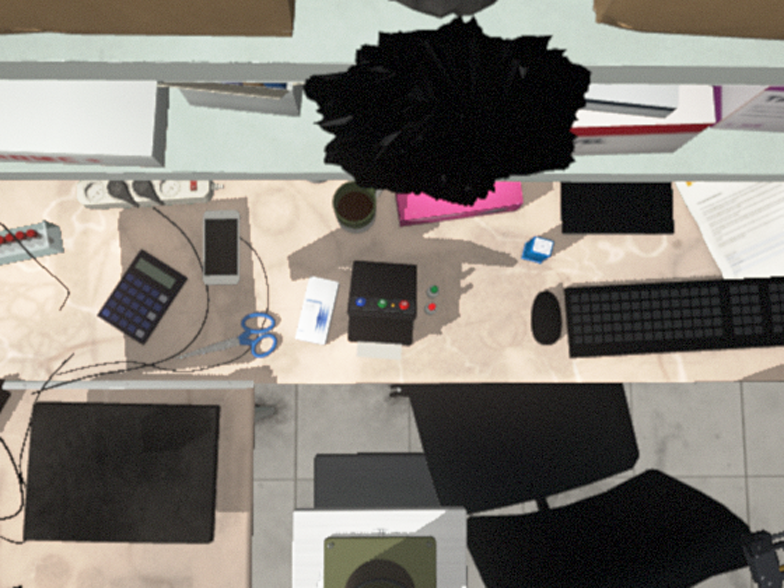

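The scene view shows the printer at about (390,315), with its cover open and the keys along the cover's upper edge. In the top view the printer is at (383,305) and the keys at (361,302), (382,304) and (404,305). The droppers stand to its right and the carton to its left. Next I'll enlarge both views.

Run:
```python
import cv2,numpy as np,pickle
d=pickle.load(open("s0.pkl","rb"))
a=d["top"]["pixels"][175:265,235:325,::-1]; b=d["scene"]["pixels"][175:275,230:330,::-1]
A=cv2.resize(a,(540,540),interpolation=cv2.INTER_CUBIC)
cv2.imwrite("pics/c_top.png",np.clip(A*1.8,0,255))
cv2.imwrite("pics/c_sc.png",np.clip(cv2.resize(b,(600,600),interpolation=cv2.INTER_CUBIC)*1.8,0,255))
```

```text
[ WARN:0@0.016] global loadsave.cpp:1063 imwrite_ Unsupported depth image for selected encoder is fallbacked to CV_8U.
```

View pics/c_top.png

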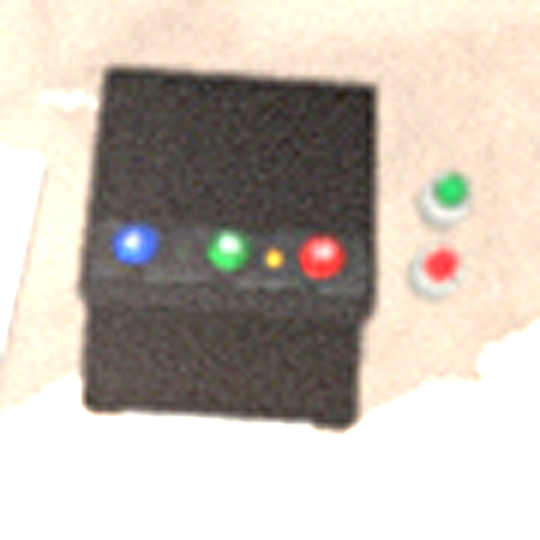

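View pics/c_sc.png

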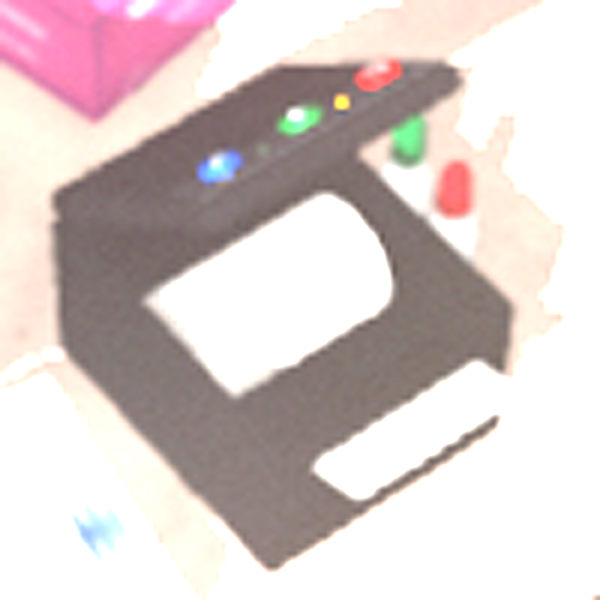

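The top crop shows blue at (134,244), green at (228,251) and red at (322,257), with the back corners at (107,70) and (376,88). In the scene crop, blue is at (220,165), green at (300,119), red at (379,74), and the front-left foot at (270,570). I'll fit the pose and the lid angle to these points.

```bash
cat > fit.py <<'E'
import numpy as np,pickle
from scipy.optimize import least_squares
d=pickle.load(open("s0.pkl","rb"))
def proj(n,P):
    s=d[n];T=np.linalg.inv(s["cam_to_world"]);c=T[:3,:3]@P+T[:3,3]
    return np.array([s["fx"]*c[0]/c[2]+s["cx"],s["fy"]*c[1]/c[2]+s["cy"]])
def world(p,P):
    x,y,w=p[:3];c,s=np.cos(w),np.sin(w);return np.array([x+c*P[0]-s*P[1],y+s*P[0]+c*P[1],P[2]])
def lid(p,v):  # v: forward distance, y, height relative to hinge with cover shut
    t=p[3];f,y,h=v
    return world(p,np.array([.084-f*np.cos(t)-h*np.sin(t)*-1, y, .084+f*np.sin(t)+h*np.cos(t)]))
O={"top":(235,175),"scene":(230,175)}
px=lambda n,u,v:np.array([(u+.5)/6-.5+O[n][0],(v+.5)/6-.5+O[n][1]])
K={"blue":(.114,.036,.017),"green":(.114,0,.017),"red":(.114,-.036,.017)}
obs=[("top","blue",134,244),("top","green",228,251),("top","red",322,257),
("scene","blue",220,165),("scene","green",300,119),("scene","red",379,74)]
def res(p):
    e=[proj(n,lid(p,K[k]))-px(n,u,v) for n,k,u,v in obs]
    e+= [.5*(proj("scene",world(p,np.array([-.056,.058,.003])))-px("scene",270,570))]
    return np.concatenate(e)
if __name__=="__main__":
    r=least_squares(res,[.55,0,0,.6]);p=r.x;print(p,np.round(r.fun,1).reshape(-1,2))
    print("back mid obs",px("top",241,79),"pred z84/96",proj("top",world(p,np.array([.084,0,.084]))),proj("top",world(p,np.array([.084,0,.096]))))
    print("top front corners obs",px("top",88,408),px("top",350,428),*[proj("top",world(p,np.array([-.056,y,z]))) for y in(.058,-.058) for z in(0,.06)])
    for k in K: print(k,lid(p,K[k]),lid(np.r_[p[:3],0],K[k]))
    print("push",lid(p,(.064,0,.012)),lid(np.r_[p[:3],0],(.064,0,.012)))
    from plant import r as R
    from scipy.spatial.transform import Rotation as Ro
    print(Ro.from_quat(R.get_state()["eef_rot"]).as_matrix().round(3))
E
python3 fit.py
```

```text
[ 0.50907715 -0.00362574 -0.07879287  0.71054987] [[ 0.3 -0.4]
 [ 0.1 -0.4]
 [-0.  -0.2]
 [ 0.   0.2]
 [ 0.1  0.3]
 [ 0.1  0.3]
 [ 0.2  1. ]]
back mid obs [274.75 187.75] pred z84/96 [274.66095597 189.36829766] [274.72883143 188.66882132]
top front corners obs [249.25       242.58333333] [292.91666667 245.91666667] [248.32084349 244.54067822] [247.40601418 243.71551326] [292.04061884 247.87396592] [293.19693252 247.20767899]
blue [0.52055972 0.03157967 0.17124263] [0.48200384 0.03462391 0.101     ]
green [ 0.51772611 -0.00430863  0.17124263] [ 0.47917023 -0.0012644   0.101     ]
red [ 0.51489251 -0.04019694  0.17124263] [ 0.47633662 -0.03715271  0.101     ]
push [ 0.55225756 -0.00703511  0.13484008] [ 0.5290151  -0.00519997  0.096     ]
[[ 0.966  0.257 -0.001]
 [ 0.257 -0.966  0.002]
 [-0.    -0.002 -1.   ]]
```

The fit is good to under a pixel: yaw -0.079, lid 0.71 rad, push point at (0.552, -0.007, 0.135). I'll close the fingers and move over the printer at the current height, then turn so the tool's y axis lies along the printer's x axis.

Call:
step_arm(steps=[[2,-1.8,0,0,0,0,1],[3.4,-3,0,0,0,0,1],[3.4,-3,0,0,0,0,1],[3.4,-3,0,0,0,0,1],[3.4,-3,0,0,0,0,1],[3.4,-3,0,0,0,0,1],[3.4,-3,0,0,0,0,1],[3.4,-3,0,0,0,0,1]], force=10)

```text
clock: 1.1
tool_pos: [0.3519, -0.3161, 0.2556]
eef_rot: [0.992, 0.13, -0.0, -0.0]
contact_force: [0.4, -0.4, -0.6]
opening: 0.115
finger_force: 0.0
```

Call:
step_arm(steps=[[3.4,-3,0,0,0,0,1],[3.4,-3,0,0,0,0,1],[3.4,-3,0,0,0,-5,1],[0,0,0,0,0,-10,1],[0,0,0,0,0,-10,1],[0,0,0,0,0,-10,1],[0,0,0,0,0,-5,1],[0,0,0,0,0,0,1]])

```text
clock: 2.1
tool_pos: [0.4265, -0.2042, 0.2555]
eef_rot: [0.888, 0.46, -0.0, -0.0]
contact_force: [-0.0, -0.4, 0.1]
opening: 0.002
finger_force: 0.0
```

```bash
cat > st.py <<'E'
from plant import r
import numpy as np,sys
from scipy.spatial.transform import Rotation as Ro
s=r.get_state();M=Ro.from_quat(s["eef_rot"]).as_matrix();p=s["tool_pos"]
print(s["clock"],p.round(4),"q",s["q"].round(2),"op",round(s["opening"],3),"F",s["contact_force"].round(2))
if len(sys.argv)>1:
    t=np.array(eval(sys.argv[1]));yaw=-.0788
    G=np.array([[-np.sin(yaw),np.cos(yaw),0],[np.cos(yaw),np.sin(yaw),0],[0,0,-1]]).T
    print("shift cm",(M.T@(t-p)*100).round(2),"turn",np.degrees(Ro.from_matrix(M.T@G).as_rotvec()).round(2),"shift after turn",(G.T@(t-p)*100).round(2))
E
python3 st.py "[.557,-.007,.237]"
```

```text
2.1 [ 0.4265 -0.2042  0.2555] q [ 0.59  0.51 -0.36  2.    0.28  0.67 -0.57] op 0.002 F [-0.02 -0.36  0.14]
shift cm [23.64 -0.7   1.85] turn [-4.000e-02 -1.000e-02 -3.066e+01] shift after turn [20.69 11.45  1.85]
```

Call:
step_arm(steps=[[0,0,0,0,0,-10,1],[0,0,0,0,0,-10,1],[0,0,0,0,0,-10.7,1],[4.1,2.3,0,0,0,0,1],[4.1,2.3,0,0,0,0,1],[4.1,2.3,0,0,0,0,1],[4.1,2.3,0,0,0,0,1],[4.2,2.3,0,0,0,0,1]])

```text
clock: 3.1
tool_pos: [0.5579, -0.0066, 0.2555]
eef_rot: [0.735, 0.679, -0.0, 0.0]
contact_force: [0.7, -1.2, 0.1]
opening: 0.009
finger_force: 0.0
```

Call:
step_arm(steps=[[0,0,0.5,0,0,0,1],[0,0,1.3,0,0,0,1],[0,0,0,0,0,0,1]])

```text
clock: 3.48
tool_pos: [0.5557, -0.0096, 0.2362]
eef_rot: [0.735, 0.678, -0.002, -0.001]
contact_force: [0.3, -0.3, 0.1]
opening: 0.004
finger_force: 0.0
```

```bash
python3 st.py "[.557,-.007,.167]"
python3 - <<'E'
from plant import r
import cv2,numpy as np
a=r.snapshot("scene")["pixels"][125:275,220:370,::-1];b=r.snapshot("top")["pixels"][165:265,230:330,::-1]
f=lambda x,k:cv2.resize(x,(400,400),interpolation=cv2.INTER_CUBIC)
cv2.imwrite("pics/p1.png",np.clip(np.hstack([f(a,0),f(b,0)]).astype(float)*1.5,0,255).astype("uint8"))
E
```

```text
3.475 [ 0.5557 -0.0096  0.2362] q [ 0.22  0.65 -0.47  1.79  0.4   0.8  -0.53] op 0.004 F [ 0.26 -0.25  0.09]
shift cm [0.29 0.14 6.92] turn [-0.21  0.11 -0.04] shift after turn [0.27 0.11 6.92]
```

View pics/p1.png

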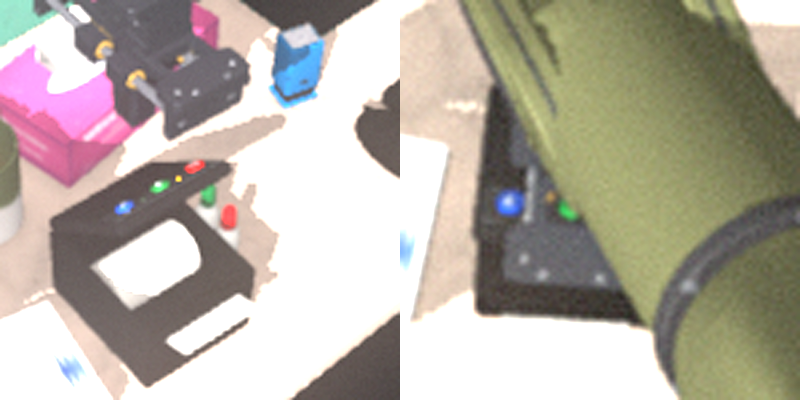

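The scene crop shows the gripper above and behind the cover, with the cover and droppers undisturbed (keys at (125,207), (160,187) and (195,167)). In the top crop the arm hides most of the printer. Now I'll lower to just above the cover.

Call:
step_arm(steps=[[0.2,0.1,0.7,0,0,0,1],[0,0,1.2,0,0,0,1],[0,0,1.2,0,0,0,1],[0,0,1.2,0,0,0,1],[0,0,0.7,0,0,0,1],[0,0,0,0,0,0,1]])

```text
clock: 4.32
tool_pos: [0.5581, -0.0058, 0.1871]
eef_rot: [0.734, 0.679, -0.0, -0.0]
contact_force: [0.6, 0.5, 1.0]
opening: 0.005
finger_force: 0.0
```

Call:
step_arm(steps=[[0,0,0.4,0,0,0,1],[0,0,0.4,0,0,0,1],[0,0,0.4,0,0,0,1],[0,0,0.4,0,0,0,1],[0,0,0.4,0,0,0,1]])

```text
clock: 4.95
tool_pos: [0.5585, -0.0058, 0.1674]
eef_rot: [0.734, 0.679, -0.0, 0.0]
contact_force: [-0.1, -0.2, 0.4]
opening: 0.007
finger_force: 0.0
```

Call:
step_arm(steps=[[0,0,0.4,0,0,0,1],[0,0,0.4,0,0,0,1],[0,0,0.4,0,0,0,1],[0,0,0.4,0,0,0,1]])

```text
clock: 5.45
tool_pos: [0.5591, -0.0056, 0.1519]
eef_rot: [0.734, 0.679, 0.001, 0.0]
contact_force: [1.0, -0.1, 4.2]
opening: 0.005
finger_force: 1.5
```

Call:
step_arm(steps=[[0,0,0.5,0,0,0,1],[0,0,0.5,0,0,0,1],[0,0,0.5,0,0,0,1],[0,0,0.5,0,0,0,1],[0,0,0.4,0,0,0,1]])

```text
clock: 6.08
tool_pos: [0.5579, -0.0058, 0.1272]
eef_rot: [0.734, 0.679, -0.0, -0.0]
contact_force: [-1.0, 0.3, 3.9]
opening: 0.003
finger_force: 1.9
```

Call:
step_arm(steps=[[0,0,0.4,0,0,0,1],[0,0,0.3,0,0,0,1],[0,0,0.3,0,0,0,1],[0,0,0,0,0,0,1]])

```text
clock: 6.58
tool_pos: [0.5585, -0.0059, 0.1173]
eef_rot: [0.734, 0.679, 0.0, 0.0]
contact_force: [-0.5, -0.7, 0.3]
opening: 0.004
finger_force: 0.0
```

Call:
step_arm(steps=[[0,0,0.2,0,0,0,1],[0,0,0.2,0,0,0,1],[0,0,0,0,0,0,1]])

```text
clock: 6.95
tool_pos: [0.5586, -0.0058, 0.1135]
eef_rot: [0.734, 0.679, 0.0, 0.0]
contact_force: [-0.5, 0.5, 0.1]
opening: 0.006
finger_force: 0.0
```

Call:
step_arm(steps=[[0,0,0.1,0,0,0,1],[0,0,0,0,0,0,1]])

```text
clock: 7.2
tool_pos: [0.559, -0.0057, 0.1132]
eef_rot: [0.734, 0.679, 0.0, 0.0]
contact_force: [-2.4, -0.2, 5.5]
opening: 0.003
finger_force: 2.9
```

Call:
step_arm(steps=[[0,0,0.05,0,0,0,1],[0,0,0.05,0,0,0,1],[0,0,0,0,0,0,1]])

```text
clock: 7.58
tool_pos: [0.5589, -0.0058, 0.113]
eef_rot: [0.734, 0.679, 0.0, 0.001]
contact_force: [-4.5, 0.0, 13.0]
opening: 0.001
finger_force: 6.4
```

It reads 13 N with no more give at tip height 96 mm, so the cover is shut. I'll lift, back off to the side of the red key and check.

Call:
step_arm(steps=[[0,0,-0.6,0,0,0,1],[0,0,-1.4,0,0,0,1],[0,0,-2,0,0,0,1],[0,0,0,0,0,0,1]])

```text
clock: 8.07
tool_pos: [0.5598, -0.0057, 0.1533]
eef_rot: [0.734, 0.679, 0.002, 0.001]
contact_force: [0.6, 0.4, 0.1]
opening: 0.01
finger_force: 0.0
```

```bash
python3 st.py "[.4763,-.0372,.14]"
python3 - <<'E'
from plant import r
import cv2,numpy as np
from fit import *
a=r.snapshot("scene")["pixels"][165:265,220:320,::-1]
cv2.imwrite("pics/p2.png",np.clip(cv2.resize(a,(600,600),interpolation=cv2.INTER_CUBIC).astype(float)*1.6,0,255).astype("uint8"))
p=least_squares(res,[.55,0,0,.6]).x;p[3]=0
for k in K: print(k,((proj("scene",lid(p,K[k]))-[220,165]+.5)*6-.5).round(1))
E
```

```text
8.075 [ 0.5598 -0.0057  0.1533] q [ 0.16  0.77 -0.4   1.85  0.49  0.61 -0.62] op 0.01 F [0.62 0.37 0.14]
shift cm [-3.79 -8.09  1.29] turn [ 0.21 -0.05  0.08] shift after turn [-3.8  -8.08  1.33]
blue [342.5 416.4]
green [420.  369.6]
red [495.7 324. ]
```

View pics/p2.png

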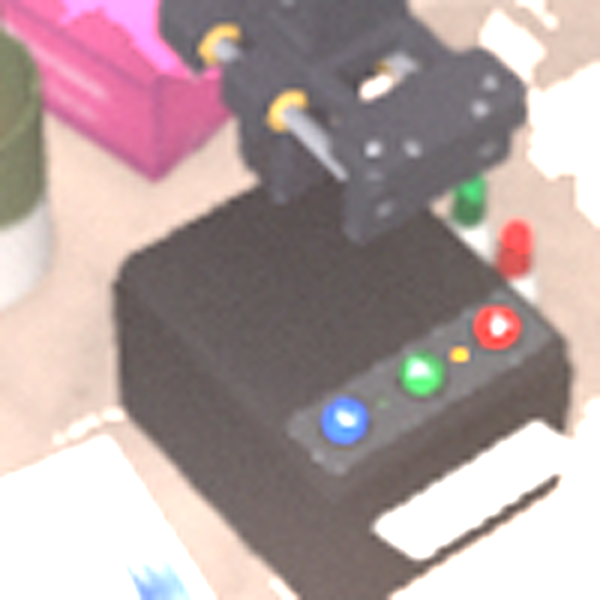

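The cover is shut and flat. The keys are at (345,420), (421,373) and (497,326), within half a pixel of the prediction. Next I'll move over the red key.

Call:
step_arm(steps=[[-1,-2,0,0,0,0,1],[-1.4,-3,0,0,0,0,1],[-1.4,-3,0,0,0,0,1],[0,0,1,0,0,0,1],[0,0,1,0,0,0,1],[0,0,0,0,0,0,1]])

```text
clock: 8.88
tool_pos: [0.4764, -0.0368, 0.1306]
eef_rot: [0.734, 0.68, -0.0, -0.0]
contact_force: [0.1, -0.1, -0.7]
opening: 0.003
finger_force: 0.0
```

```bash
python3 st.py "[.4763,-.0372,.12]"
python3 - <<'E'
from plant import r
import cv2,numpy as np
a=r.snapshot("scene")["pixels"][165:265,220:320,::-1]
cv2.imwrite("pics/p3.png",np.clip(cv2.resize(a,(600,600),interpolation=cv2.INTER_CUBIC).astype(float)*1.6,0,255).astype("uint8"))
E
```

```text
8.875 [ 0.4764 -0.0368  0.1306] q [ 0.17  0.73 -0.31  2.11  0.58  0.38 -0.68] op 0.003 F [ 0.07 -0.1  -0.71]
shift cm [-0.04 -0.01  1.06] turn [-0.04 -0.02  0.15] shift after turn [-0.04 -0.01  1.06]
```

View pics/p3.png

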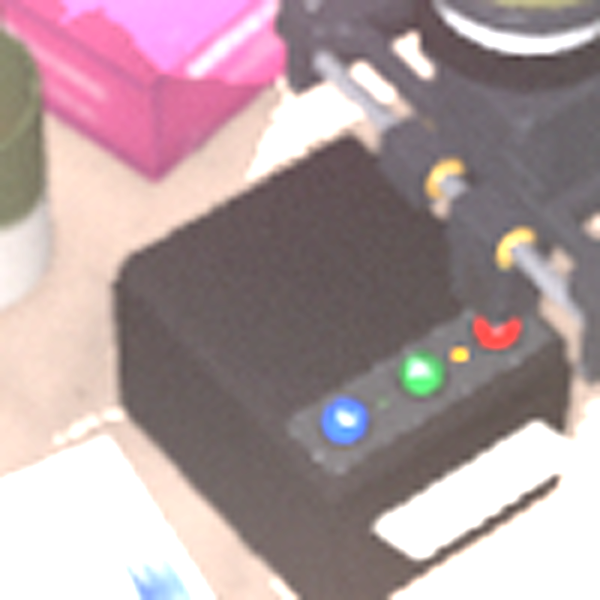

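The fingertips sit directly over the red key at (497,330), well away from the green key at (421,373). Now I'll press red.

Call:
step_arm(steps=[[0,0,0.5,0,0,0,1],[0,0,0.5,0,0,0,1],[0,0,0.2,0,0,0,1],[0,0,0.2,0,0,0,1],[0,0,0,0,0,0,1]])

```text
clock: 9.55
tool_pos: [0.4757, -0.0375, 0.1177]
eef_rot: [0.734, 0.679, -0.0, 0.0]
contact_force: [-0.7, 0.0, 3.1]
opening: 0.006
finger_force: 1.0
```

Call:
step_arm(steps=[[0,0,0.1,0,0,0,1],[0,0,0.1,0,0,0,1],[0,0,0,0,0,0,1]])

```text
clock: 9.93
tool_pos: [0.4757, -0.0375, 0.1158]
eef_rot: [0.734, 0.679, -0.0, 0.0]
contact_force: [-1.8, 0.5, 3.2]
opening: 0.004
finger_force: 1.6
```

Call:
step_arm(steps=[[0,0,0.1,0,0,0,1],[0,0,0.05,0,0,0,1],[0,0,0,0,0,0,1]])

```text
clock: 10.3
tool_pos: [0.4756, -0.0375, 0.1143]
eef_rot: [0.734, 0.679, -0.0, 0.0]
contact_force: [-2.3, 1.3, 6.0]
opening: 0.008
finger_force: 2.6
```

At 6 N the red key is fully down. I'll lift, cross well above the green key and stop over blue.

Call:
step_arm(steps=[[0,0,-0.5,0,0,0,1],[0,0,-1,0,0,0,1],[0,0,-1.5,0,0,0,1],[2.2,0,0,0,0,0,1],[2.8,0,0,0,0,0,1],[2.2,0,0,0,0,0,1],[0,0,0,0,0,0,1]])

```text
clock: 11.18
tool_pos: [0.4819, 0.0361, 0.1447]
eef_rot: [0.733, 0.681, 0.001, -0.0]
contact_force: [-0.0, 1.3, 0.2]
opening: 0.005
finger_force: 0.0
```

```bash
python3 st.py "[.482,.0346,.13]"
python3 - <<'E'
from plant import r
import cv2,numpy as np
a=r.snapshot("scene")["pixels"][165:265,220:320,::-1]
cv2.imwrite("pics/p4.png",np.clip(cv2.resize(a,(600,600),interpolation=cv2.INTER_CUBIC).astype(float)*1.6,0,255).astype("uint8"))
E
```

```text
11.175 [0.4819 0.0361 0.1447] q [ 0.03  0.71 -0.33  2.08  0.53  0.42 -0.78] op 0.005 F [-0.    1.28  0.19]
shift cm [-0.15  0.02  1.47] turn [ 0.08 -0.09  0.29] shift after turn [-0.15  0.02  1.47]
```

View pics/p4.png

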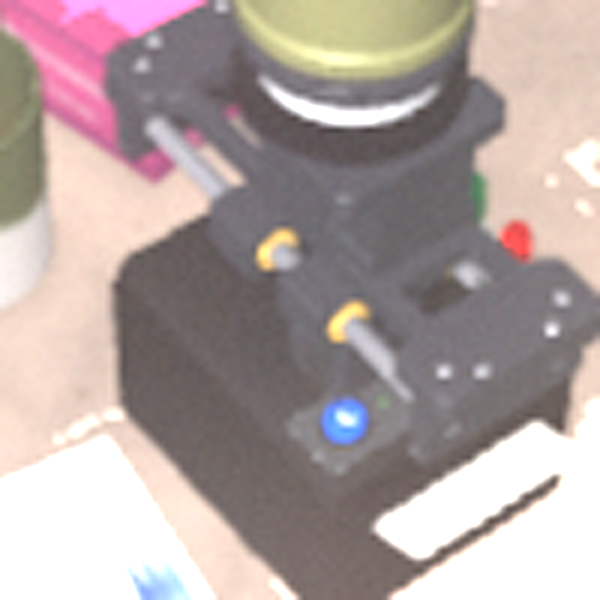

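The printer hasn't moved (blue is still at (345,420)) and the fingertips are over blue. Now I'll press feed.

Call:
step_arm(steps=[[-0.1,0,1,0,0,0,1],[0,0,1,0,0,0,1],[0,0,0.4,0,0,0,1],[0,0,0.2,0,0,0,1],[0,0,0.2,0,0,0,1],[0,0,0,0,0,0,1]])

```text
clock: 11.98
tool_pos: [0.4809, 0.0329, 0.1162]
eef_rot: [0.734, 0.679, -0.001, 0.0]
contact_force: [-1.1, -1.2, 2.7]
opening: 0.008
finger_force: 1.4
```

Call:
step_arm(steps=[[0,0,0.1,0,0,0,1],[0,0,0.1,0,0,0,1],[0,0,0,0,0,0,1]])

```text
clock: 12.35
tool_pos: [0.4811, 0.0331, 0.1143]
eef_rot: [0.734, 0.679, -0.0, 0.0]
contact_force: [-2.8, -1.6, 6.0]
opening: 0.01
finger_force: 2.6
```

Feed is fully down at 6 N. I'll lift clear.

Call:
step_arm(steps=[[0,0,-0.5,0,0,0,1],[0,0,-1.5,0,0,0,1],[0,0,-3,0,0,0,1],[0,0,-3,0,0,0,1],[0,0,0,0,0,0,1],[0,0,0,0,0,0,1]])

```text
clock: 13.1
tool_pos: [0.4813, 0.0335, 0.1938]
eef_rot: [0.734, 0.679, 0.0, -0.0]
contact_force: [-0.6, -0.5, -0.1]
opening: 0.003
finger_force: 0.0
```

```bash
python3 st.py
python3 - <<'E'
from plant import r
import cv2,numpy as np
a=r.snapshot("scene")["pixels"][145:285,190:330,::-1]
cv2.imwrite("pics/p5.png",np.clip(cv2.resize(a,(560,560),interpolation=cv2.INTER_CUBIC).astype(float)*1.6,0,255).astype("uint8"))
E
```

```text
13.1 [0.4813 0.0335 0.1938] q [ 0.1   0.63 -0.41  2.04  0.46  0.56 -0.72] op 0.003 F [-0.58 -0.49 -0.08]
```

View pics/p5.png

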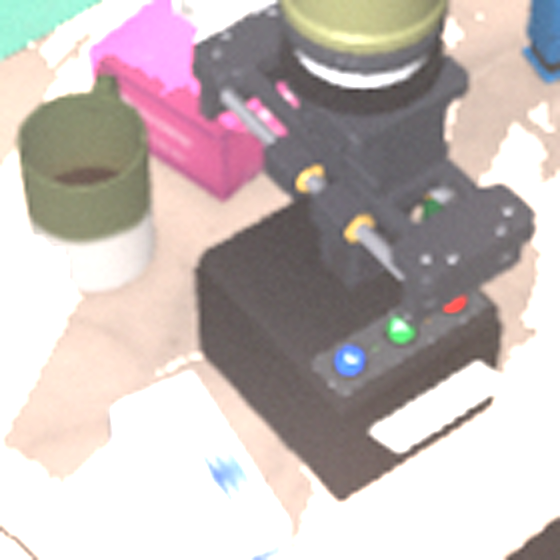

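The cover is shut, the keys at (350,360), (400,330) and (455,305) look released, the printer is in place, and the gripper is clear. I'm handing in.

```bash
python3 -c "
from plant import r
print(r.finish_job())"
```

```text
the job is handed in; nothing more can be done
None
```

I pushed the cover shut, then pressed the red cancel key and the blue feed key in that order, and handed the job in with the arm clear of the printer; the hand-in returned no verdict.

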